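# Clamp a slide tray in the coverslip press

### The job

Freshly coverslipped slides must set under pressure. Press the release key of the coverslip press so that its sprung platen jumps up to its stop; carry the slide tray by its handle, keeping it level, and slide it into the bed fully home against the back stop. Then press the platen's paddle down until the latch catches and holds it, let go, and leave the bottles and the specimen pot where they stand.

Things in the scene. Friction and masses are not known exactly. Their poses are not given: they have to be found in the camera images.
- press: Coverslip press, fixed on the table: grey base 116 (x) x 173 (y) x 20 mm. Origin: table level, under the middle of the bed; x to the bed's closed end (away from the robot), y to the press's left, z up; offsets below are in this frame. A sprung platen, 76 mm wide in x, with a sprung rubber pad beneath, is hinged along x at the right and reaches left over the bed; down, it blocks the bed.
- bed (a point): Middle of the bed's surface (press x 0, y 0, z 20 mm): a level steel plate, open to the front from x -58 mm, between rails 9 mm high and 68 mm apart (y -34 to +34), whose mouths flare to 74 mm between x -43 and -58. The back stop's face is at x +45 mm. With the platen up (46 degrees) the bed is free from the front.
- hinge (a point): Point on the platen's hinge axis, which runs along the press's x: press x 0, y -75, z 46 mm.
- platen (a joint): Platen angle (rad): about 0 latched down (at the start), 0.80 up at its stop. Its spring always lifts it; the hook snaps over once it is pressed slightly past 0 (about -0.01); hard stop at -0.03 (4 mm lower at the paddle than latched). Pressing it home over a tray takes 7 to 12 N on the paddle; let go before it has latched, it springs up again.
- paddle_top (a point): Middle of the top of the paddle, a ribbed black block 56 (x) x 34 (y) x 20 mm on the platen's free end, moving with it: 138 mm out from the hinge axis along the platen and 22 mm above it (latched: press y +63, z 68 mm; up: y +5, z 160 mm). Press here, following its arc about the hinge. Beyond it, at y 85 to 104 mm, stands the latch's steel hook, top at z 65 mm.
- key_top (a point): Middle of the top of the release key, a ribbed black cap 48 (x) x 34 (y) mm beyond the press's left end, at rest at press x 0, y +135, z 37 mm. It is the outer arm of the rocker latch (pivot at y +83, z 12 mm): pressed straight down about 8 mm with about 6 N it frees the platen; its stop is at about 13 mm; let go, it springs back.
- latch_key (a joint): Angle of the rocker latch (rad): 0 at rest, 0.26 with the key fully pressed. The hook lets the platen go at about 0.16.
- tray_grip (a point): Centre of the slide tray's handle, an upright black fin 80 long (x) x 14 thick (y) x 30 mm high, reaching 43 mm ahead of this point and 37 mm behind it, 15 mm above and below. x points along the tray to the slides. The point lies 95 mm behind tray_center; the tray (178 mm long, 0.11 kg) balances about 45 mm ahead of it.
- tray_center (a point): Middle of the tray's flat part, 3.5 mm above its underside: aluminium plate 90 (x) x 62 (y) x 7 mm with two glass slides; x away from the handle. Between plate and handle a shoulder 30 mm high crosses the tray: with the tray not home the platen lands on it and cannot latch. On the table at first; home at press x 0, y 0, z 23.5 mm, x along the press's x, handle out to the front.
- microscope: Bystander, fixed: large binocular microscope, 480 mm high, standing to the left of the tray; origin at table level under its middle. Keep the arm clear of it, and of the wall shelf that hangs over the far right of the table.
- dropper_bottle: Bystander: white dropper bottle with a pointed tip, 36 mm across, 106 mm high; origin under its middle.
- amber_bottle: Bystander: small amber bottle with a black cap, 29 mm across, 61 mm high; origin under its middle.
- specimen_pot: Bystander: specimen pot with a ribbed lid, 49 mm across, 58 mm high; origin under its middle.

How it is judged:
By the outcome, as a careful person would: the job done as asked, in the order asked, and still so for the second after the job is handed in, with the robot touching nothing.
It also fails if it takes over 67 s, if anything falls off the work surface, if the arm or the gripper's body presses on something with over 40 N, if the wrist force passes 120 N, or if a joint passes its speed limit or range.

### The arm

A 6-joint arm with a two-finger parallel gripper is mounted at the origin on a cart in front of the work surface, level with it; the furniture and walls round the work are solid. World frame = base frame: x ahead of the robot, y to its left, z up, the work surface at z = 0. Lengths are in m, angles in degrees, forces in N, time in s.
With the tool pointing down it reaches from about 0.4 to 0.825 m from the base axis. Payload 7 kg.
Tool frame: the origin (TCP) lies at the very end of the fingers, on their centre line; the grasp point (between the pads) lies 19 mm behind it; z points along the fingers, y is the line along which they close (so a half turn about z gives the same grasp; the last joint's range is limited). The gripper opens to 88 mm and grips with 3 to 60 N. Pads are 19 mm wide; open, the fingers measure 130 mm over their backs; the gripper's body (78 mm by 193 mm) begins 47 mm behind the grasp point.
Start: joints at [80.678, 20.546, 0.682, 0, -70.136, -16.507], TCP at [0.294, 0.608, 0.227] pointing down, gripper open.
Joint ranges: [-176.03, 176.03], [-82.01, 121.73], [-58.28, 71.71], [-173.87, 95.51], [-174.79, -0.11], [-173.66, 173.66]. Speed limits (degrees/s): [136.94, 136.94, 172.46, 180, 180, 180].

### API

Orientations are given as [roll, pitch, yaw] about the fixed x, y, z axes, in that order (R = Rz(yaw) Ry(pitch) Rx(roll)).
In Python, from plant import get_state, imaging, r, finder gives the robot as it stands.
- The arm moves only by the shell command python3 -m handwheel 'ROWS' [FORCE]. ROWS is JSON, a list of rows, each a list of 5 numbers: the closure, from 0 (fully open) to 1 (shut), then the shift along the world's x, y, z in cm, then the turn about the world's z in degrees. A call has 1 to 8 rows; each row is the pose to reach, as a shift and turn from the pose commanded when the call began; what a row does not reach only later rows make up. A row lasts 1/8 s, in which the tool goes at most 62.5 mm and 10.7 degrees, less where a joint would pass 70% of its speed; a pose out of reach is approached as far as the arm can. A call with a gripper value outside its range is refused whole. The fingers move at their own pace and stop on an object; FORCE is the grip in N (left out, the last holds). Time passes only in rows, so rows that repeat a pose let the fingers close. It gives the time, the measured TCP pose, the force, the opening and the grip force at its end, in the units of the state.
- get_state(): the state, without advancing time (a new reading comes with each control period).
- imaging.capture(name): name is "scene" or "top" or "wrist"; returns (picture, depth): 384x512x3 uint8, red, green, blue; 384x512 float32, m along the optical axis (not along the pixel's ray), 0 where there is no reading.
- imaging.get_calibration(name): a dict with "fx", "fy", "cx", "cy" (pixels), "rvec" (rotation vector, rad) and "tvec" (3), from world to camera coordinates, as OpenCV has them; the wrist camera has in their place "hand_eye" (4x4, takes a point from camera to tool coordinates, whose origin is the TCP and whose axes are the flange's). Camera axes: x right, y down, z forward; pixel columns grow to the right and rows downward; lengths in m; the calibration is good to about 2 mm. A picture is of the moment at which its call begins: read the wrist's pose just before it. get_calibration takes no time and is no camera call.
- r.close_job(): hands the job in; it is judged then, once.
Trained networks look in the newest picture that a camera, given by its name, has taken for a name from the list of things; names that differ only in an ending like _2 or _b are one class to them, and where a whole thing is asked for, a point or a joint stands for the part that bears it (a point fixed in the world has none). Each returns a list of dicts, best first, with "p" (0 to 1); they miss things now and then, are a little off and sometimes report something else, mostly with a low value. They report only what shows in the picture. A call takes as long as a camera call.
- finder.cut_out(camera, query): "region" (384x512 bool, what is visible of it) and "pixel" ([column, row] in pixels, amid what is visible of it).
The state is a dict: "time_s": time; "joints": joint angles; "qd": joint speeds; "joint_torque": joint torques, N m; "tcp_pos": TCP position; "eef_rot": TCP orientation; "contact_force": force on the tool from outside, world axes, zero at the start; "moment": the same for the moment, N m; "gripper_width": finger opening in m; "gripper_force": force on a finger pad.
Only numpy, scipy, OpenCV 4.12 (cv2) and the standard library are available. Lean on these libraries where they do the work, as an engineer would, in place of code of your own. Each camera call takes 0.05 s, during which the arm holds its last target. There are 200 camera calls.

## Working session

There is one attempt and no reset: what is moved stays moved. The work goes in short steps, Python scripts to look and compute and a shell command to move; the robot and the scene stay as the last step left them, time stands still between calls to the robot, and variables do not carry over. Pictures are saved under pics/ and viewed, at most 10 in all, crops included, and the job is handed in when it is done.

```bash
mkdir -p pics; ls; cat > h.py <<'E'
import numpy as np, cv2
from scipy.spatial.transform import Rotation as R
from plant import get_state, imaging, r, finder
def c2w(name):
    c=imaging.get_calibration(name)
    if 'hand_eye' in c:
        s=get_state(); T=np.eye(4); T[:3,:3]=R.from_euler('xyz',s['eef_rot'],degrees=True).as_matrix(); T[:3,3]=s['tcp_pos']
        return c,T@np.array(c['hand_eye'])
    M=np.eye(4); M[:3,:3]=cv2.Rodrigues(np.array(c['rvec'],float))[0]; M[:3,3]=np.ravel(c['tvec'])
    return c,np.linalg.inv(M)
def cloud(name):
    c,T=c2w(name); im,d=imaging.capture(name)
    v,u=np.mgrid[:d.shape[0],:d.shape[1]]
    P=np.stack([(u-c['cx'])/c['fx']*d,(v-c['cy'])/c['fy']*d,d],-1)
    W=P@T[:3,:3].T+T[:3,3]; W[d<=0]=np.nan
    return im,W
def save(im,n): cv2.imwrite('pics/'+n,im[:,:,::-1])
E
python3 - <<'E'
from h import *
print(get_state())
for cam in ['top','scene']:
    im,W=cloud(cam); np.save(cam+'.npy',W); save(im,cam+'0.png')
    for q in ['press','platen','paddle_top','key_top','tray_grip','tray_center','microscope','dropper_bottle','amber_bottle','specimen_pot']:
        for o in finder.cut_out(cam,q)[:2]:
            if o['p']<0.3: continue
            P=W[o['region']]; 
            print(cam,q,round(o['p'],2),o['pixel'],o['region'].sum(),np.round(np.nanmedian(P,0),3),np.round(np.nanpercentile(P,2,axis=0),3),np.round(np.nanpercentile(P,98,axis=0),3))
E
```

```text
pics
{'time_s': 0.0, 'joints': array([ 8.06779510e+01,  2.05902177e+01,  6.32537951e-01, -1.88155462e-02,
       -7.01349505e+01, -1.65078758e+01]), 'qd': array([-0.09154619, -0.17413004,  0.01605139, -0.00459011, -0.00648531,
        0.00888413]), 'joint_torque': array([ 8.55449780e-04, -5.82713163e+01,  2.93062466e+01,  6.99744925e+00,
        7.11334185e-03, -1.50826386e-04]), 'tcp_pos': array([0.29390615, 0.60710743, 0.22563114]), 'eef_rot': array([ 1.79906162e+02, -9.36429513e-03, -2.58363250e+01]), 'contact_force': array([ 0.678909  ,  0.90102918, -0.26971806]), 'moment': array([-0.0094569 , -0.05133006,  0.03663219]), 'gripper_force': 0.0, 'gripper_width': 0.08789128015341223}
top press 0.75 [307.9, 187.8] 2484 [ 0.576 -0.083  0.046] [ 0.509 -0.183  0.004] [0.634 0.049 0.07 ]
top platen 0.83 [312.8, 190.6] 1234 [ 0.575 -0.095  0.05 ] [ 0.528 -0.169  0.042] [ 0.614 -0.012  0.072]
top paddle_top 0.92 [309.2, 190.2] 1209 [ 0.575 -0.095  0.05 ] [ 0.528 -0.166  0.042] [ 0.613 -0.014  0.072]
top key_top 0.62 [272.6, 186.0] 346 [0.6   0.027 0.038] [ 0.577 -0.006 -0.001] [0.629 0.06  
[... 1184 characters left out ...]
.4] 452 [0.598 0.016 0.036] [ 0.578 -0.018 -0.001] [0.65  0.06  0.065]
scene tray_grip 0.69 [257.1, 237.5] 1106 [0.489 0.13  0.007] [0.39  0.088 0.   ] [0.559 0.152 0.03 ]
scene tray_center 0.81 [252.0, 237.6] 1093 [0.493 0.13  0.007] [ 0.39   0.086 -0.   ] [0.558 0.152 0.03 ]
scene dropper_bottle 0.84 [169.2, 200.8] 303 [0.7   0.203 0.054] [0.691 0.185 0.012] [0.719 0.217 0.097]
scene dropper_bottle 0.58 [283.6, 178.6] 2380 [ 0.567 -0.064  0.041] [ 0.509 -0.163  0.008] [0.622 0.05  0.068]
scene amber_bottle 0.58 [203.5, 185.2] 194 [0.703 0.094 0.034] [0.696 0.078 0.003] [0.716 0.103 0.062]
scene specimen_pot 0.84 [252.2, 296.4] 751 [0.362 0.275 0.057] [0.346 0.247 0.004] [0.389 0.29  0.06 ]
```

```bash
python3 - <<'E'
import cv2
a=cv2.imread('pics/top0.png');b=cv2.imread('pics/scene0.png')
c=cv2.resize(a[100:300,130:400],None,fx=2.9,fy=2.9,interpolation=2); cv2.imwrite('pics/topc.png',c)
cv2.imwrite('pics/scenec.png',cv2.resize(b[80:340,100:420],None,fx=2.3,fy=2.3,interpolation=2))
E
```

```text
(no output)
```

View pics/topc.png

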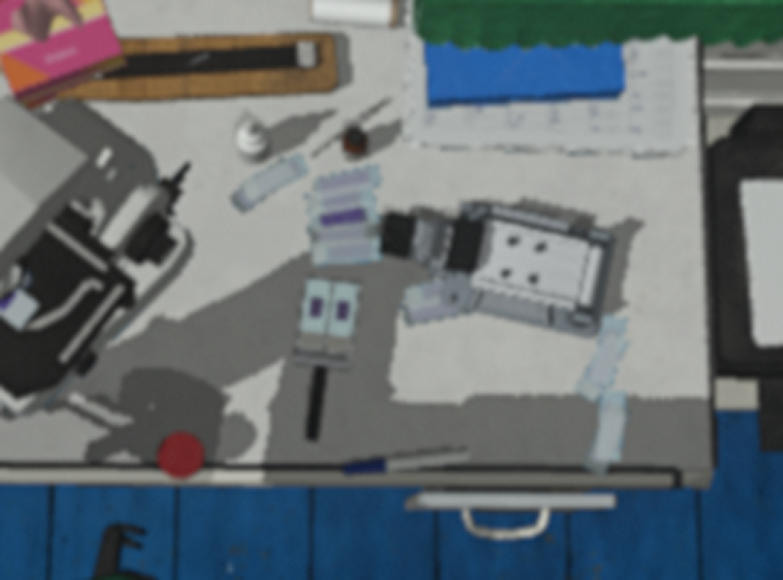

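View pics/scenec.png

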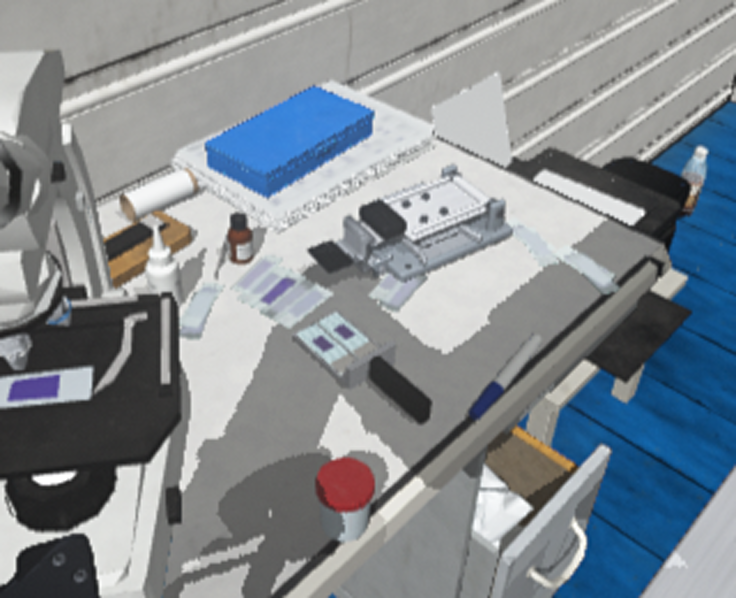

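Top crop: the press is turned about −10°, its key at (398,235), paddle at (464,246). The tray plate is at (330,307) with its black handle at (316,403), the pot at (181,455), and the microscope on the left, up to column ~190. Next I'll fit the poses from the black parts and map the obstacles.

```bash
python3 - <<'E'
from h import *
for cam in ['top','scene']:
    W=np.load(cam+'.npy'); im=cv2.imread(f'pics/{cam}0.png'); dark=im.max(2)<75
    x,y,z=W[...,0],W[...,1],W[...,2]
    def fit(n,m):
        P=W[m]; rect=cv2.minAreaRect(P[:,:2].astype(np.float32)); print(cam,n,m.sum(),'c',np.round(rect[0],4),'size',np.round(rect[1],3),'ang',round(rect[2],1),'z',np.round(np.nanpercentile(P[:,2],[10,50,90]),3),'med',np.round(P.mean(0),4))
    fit('key',dark&(x>.55)&(x<.65)&(y>0)&(y<.075)&(z>.03)&(z<.042))
    fit('paddle',dark&(x>.54)&(x<.65)&(y>-.08)&(y<.03)&(z>.062)&(z<.078))
    fit('handle',dark&(x>.37)&(x<.5)&(y>.08)&(y<.18)&(z>.024)&(z<.036))
    hull=(x>.49)&(x<.66)&(y>-.2)&(y<.04)&(z>.012)&(z<.08); fit('pressall',hull)
    fit('shoulder',(x>.43)&(x<.5)&(y>.06)&(y<.18)&(z>.022)&(z<.036)&~dark)
    fit('plate',(x>.45)&(x<.58)&(y>.06)&(y<.18)&(z>.005)&(z<.012)&~dark)
    # obstacles: max height grid
    print('heights x rows .2-.8, y cols .7..-.4 (cm)')
    for xi in np.arange(.2,.85,.05):
        print(round(xi,2),[int(100*np.nanmax(np.r_[0,z[(x>=xi)&(x<xi+.05)&(y<=yi)&(y>yi-.05)]])) for yi in np.arange(.7,-.4,-.05)])
E
```

```text
top key 131 c [0.6061 0.0403] size [0.032 0.048] ang 80.3 z [0.033 0.037 0.041] med [0.6054 0.0404 0.0372]
top paddle 186 c [ 0.5912 -0.0225] size [0.046 0.055] ang 79.0 z [0.064 0.068 0.072] med [ 0.5894 -0.0284  0.0679]
top handle 108 c [0.4258 0.1259] size [0.014 0.078] ang 83.2 z [0.026 0.03  0.034] med [0.4267 0.1259 0.0299]
top pressall 2331 c [ 0.5768 -0.073 ] size [0.238 0.125] ang 81.2 z [0.019 0.047 0.062] med [ 0.5725 -0.0842  0.042 ]
top shoulder 49 c [0.4684 0.1206] size [0.059 0.009] ang 82.6 z [0.027 0.03  0.032] med [0.468  0.1188 0.0296]
top plate 410 c [0.5149 0.1202] size [0.127 0.119] ang 0.5 z [0.005 0.007 0.01 ] med [0.5177 0.1169 0.0076]
heights x rows .2-.8, y cols .7..-.4 (cm)
0.2 [0, 49, 56, 34, 0, 0, 0, 0, 0, 0, 0, 0, 0, 0, 0, 0, 0, 0, 0, 0, 0, 0]
0.25 [0, 33, 62, 34, 0, 0, 0, 0, 0, 0, 0, 0, 0, 0, 0, 0, 0, 0, 0, 0, 0, 0]
0.3 [33, 48, 62, 45, 47, 0, 0, 0, 6, 5, 0, 0, 0, 0, 0, 0, 0, 0, 0, 0, 0, 0]
0.35 [34, 31, 47, 48, 48, 0, 0, 1, 6, 6, 0, 3, 2, 2, 2, 0, 0, 0, 0, 1, 0, 0]
0.4 [1, 0, 48, 47, 45, 44, 19, 1, 1, 0, 1, 3, 1, 0, 1, 1, 0, 1, 0, 0, 0, 0]
0.45 [1, 0,
[... 1609 characters left out ...]
, 1, 1, 0, 0, 0, 0, 0, 0, 0]
0.4 [0, 0, 0, 45, 44, 43, 19, 0, 0, 0, 0, 3, 0, 0, 0, 0, 0, 0, 0, 0, 0, 0]
0.45 [0, 0, 0, 44, 42, 41, 41, 19, 0, 0, 2, 3, 3, 0, 0, 0, 0, 1, 0, 0, 0, 0]
0.5 [0, 0, 0, 36, 41, 41, 41, 19, 4, 0, 0, 0, 0, 0, 5, 5, 5, 6, 0, 0, 0, 0]
0.55 [0, 0, 0, 18, 41, 41, 40, 40, 5, 0, 0, 1, 3, 6, 6, 5, 5, 5, 0, 0, 0, 0]
0.6 [0, 0, 0, 0, 19, 40, 24, 36, 27, 0, 0, 0, 3, 6, 6, 5, 5, 5, 0, 0, 0, 0]
0.65 [0, 0, 0, 0, 0, 0, 0, 0, 18, 7, 7, 0, 4, 0, 0, 0, 0, 0, 0, 0, 0, 0]
0.7 [0, 0, 0, 2, 0, 0, 0, 0, 0, 10, 10, 4, 6, 6, 6, 5, 3, 3, 3, 2, 0, 0]
0.75 [0, 0, 0, 2, 7, 7, 0, 0, 0, 3, 3, 3, 0, 6, 7, 6, 7, 6, 6, 2, 0, 0]
0.8 [0, 0, 0, 2, 10, 11, 0, 0, 0, 3, 3, 3, 3, 7, 6, 6, 6, 6, 6, 2, 0, 0]
```

```bash
python3 -m handwheel '[[1,0,0,6,0],[1,0,0,12,0],[1,0,0,18,0],[1,0,0,24,0],[1,0,0,30,0],[1,0,0,35,0],[1,0,0,35,0]]' 20
```

```text
time_s: 1.98
tcp_pos: [0.2946, 0.6077, 0.5812]
eef_rot: [-179.6, 0.1, -25.9]
contact_force: [-0.5, 0.1, -0.4]
gripper_width: 0.0233
gripper_force: 0.0
```

```bash
python3 -m handwheel '[[1,2,-5.6,0,0],[1,4,-11.2,0,-10],[1,6,-16.8,0,-20],[1,8,-22.4,0,-30],[1,10,-28,0,-40],[1,12,-33.6,0,-50],[1,14,-39.2,0,-60],[1,16,-44.8,0,-70]]'
```

```text
time_s: 2.98
tcp_pos: [0.454, 0.1575, 0.5761]
eef_rot: [180.0, -0.0, -96.1]
contact_force: [0.4, -0.1, -0.4]
gripper_width: 0.0005
gripper_force: 0.0
```

```bash
python3 -m handwheel '[[1,2,-5,-3,-6],[1,4,-10,-8,-6],[1,5,-12,-14,-6],[1,5,-12,-20,-6],[1,5,-12,-26,-6],[1,5,-12,-28,-6],[1,5,-12,-28,-6]]'
```

```text
time_s: 3.85
tcp_pos: [0.5026, 0.0389, 0.2943]
eef_rot: [179.8, -0.1, -101.8]
contact_force: [0.7, -0.4, 2.1]
gripper_width: 0.0007
gripper_force: 0.0
```

```bash
python3 - <<'E'
from h import *
im,W=cloud('wrist'); save(im,'w1.png'); np.save('w1.npy',W)
x,y,z=[W[...,i] for i in range(3)]; dark=im.max(2)<75
print(np.nanpercentile(W.reshape(-1,3),[2,98],axis=0))
for n,m in [('key',dark&(x>.55)&(x<.65)&(y>0)&(y<.075)&(z>.031)&(z<.044)),('paddle',dark&(x>.54)&(x<.65)&(y>-.08)&(y<.03)&(z>.062)&(z<.078)),('handle',dark&(x>.37)&(x<.5)&(y>.08)&(y<.18)&(z>.024)&(z<.036))]:
    if m.sum()>20:
        rc=cv2.minAreaRect(W[m][:,:2].astype(np.float32)); print(n,m.sum(),np.round(rc[0],4),np.round(rc[1],3),round(rc[2],1),W[m].mean(0).round(4))
E
```

```text
[[-0.09116023 -0.1816784  -0.7841114 ]
 [ 0.86081138  0.65714726  0.4005932 ]]
key 762 [0.6074 0.039 ] [0.032 0.045] 78.0 [0.6071 0.0387 0.0374]
paddle 1173 [ 0.5914 -0.031 ] [0.033 0.054] 78.2 [ 0.5911 -0.0311  0.0677]
handle 476 [0.4284 0.1237] [0.013 0.075] 82.7 [0.4279 0.123  0.0293]
```

View pics/w1.png

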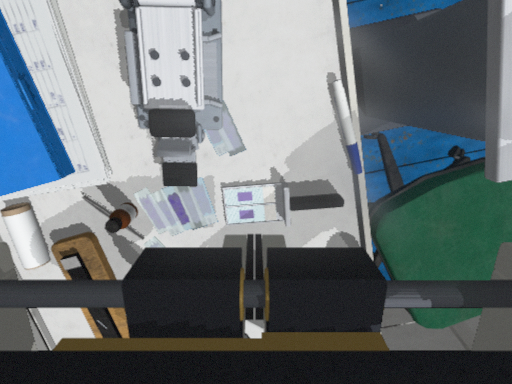

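```bash
python3 - <<'E'
from h import *
print(np.round(imaging.get_calibration('wrist')['hand_eye'],3)); print(get_state()['joints'].round(1))
E
```

```text
[[ 0.    -0.951 -0.31   0.085]
 [ 1.     0.     0.    -0.001]
 [-0.    -0.31   0.951 -0.159]
 [ 0.     0.     0.     1.   ]]
[ 26.8   2.1 -13.7   0.  -74.4 -38.6]
```

```bash
python3 -m handwheel '[[1,5,0,-6,0],[1,10.4,0,-12,0],[1,10.4,0,-18,0],[1,10.4,0,-23,0],[1,10.4,0,-23,0],[1,10.4,0,-23,0]]'
```

```text
time_s: 4.65
tcp_pos: [0.6092, 0.0398, 0.0681]
eef_rot: [-179.9, 0.0, -101.8]
contact_force: [0.1, -0.1, 1.5]
gripper_width: 0.0005
gripper_force: 0.0
```

```bash
python3 -m handwheel '[[1,0,0,4,10],[1,0,0,4,20],[1,0,0,4,30],[1,0,0,4,40],[1,0,0,4,50],[1,0,0,4,60],[1,0,0,4,70],[1,0,0,4,80]]'; python3 -m handwheel '[[1,0,0,0,10],[1,0,0,0,20],[1,0,0,0,30],[1,0,0,0,40],[1,0,0,0,50],[1,0,0,0,60],[1,0,0,0,70],[1,0,0,0,80]]'; python3 -m handwheel '[[1,0,0,-2,10],[1,0,0,-4,20],[1,-0.2,0,-6,20],[1,-0.2,0,-6,20]]'
```

```text
time_s: 5.65
tcp_pos: [0.6101, 0.0403, 0.1113]
eef_rot: [-179.8, -0.3, -21.4]
contact_force: [0.0, -0.2, 0.2]
gripper_width: 0.0004
gripper_force: 0.0
time_s: 6.65
tcp_pos: [0.6101, 0.0403, 0.1113]
eef_rot: [179.7, -0.3, 58.6]
contact_force: [-0.2, 0.1, 0.6]
gripper_width: 0.0001
gripper_force: 0.0
time_s: 7.15
tcp_pos: [0.607, 0.04, 0.049]
eef_rot: [179.9, -0.1, 78.2]
contact_force: [-0.2, 0.6, 0.9]
gripper_width: 0.0002
gripper_force: 0.0
```

Now press down: key top at about 0.037, going to about 0.027.

```bash
python3 -m handwheel '[[1,0,0,-1.0,0],[1,0,0,-1.6,0],[1,0,0,-2.1,0],[1,0,0,-2.2,0],[1,0,0,-2.2,0],[1,0,0,-2.2,0]]'
```

```text
time_s: 7.9
tcp_pos: [0.6086, 0.0413, 0.0262]
eef_rot: [179.7, -0.2, 78.2]
contact_force: [-0.1, 6.7, 5.4]
gripper_width: 0.0004
gripper_force: 3.0
```

```bash
python3 -m handwheel '[[1,0,0,2,0],[1,0,0.5,6,0],[1,0,0.5,12,0],[1,0,0.5,18,0]]'; python3 - <<'E'
from h import *
im,W=cloud('scene'); save(cv2.resize(im[100:300,150:400],None,fx=2.4,fy=2.4),'s2.png')
E
```

```text
time_s: 8.4
tcp_pos: [0.6059, 0.0444, 0.2067]
eef_rot: [-180.0, 0.0, 78.2]
contact_force: [2.3, 0.1, -1.2]
gripper_width: 0.0006
gripper_force: 0.0
```

View pics/s2.png

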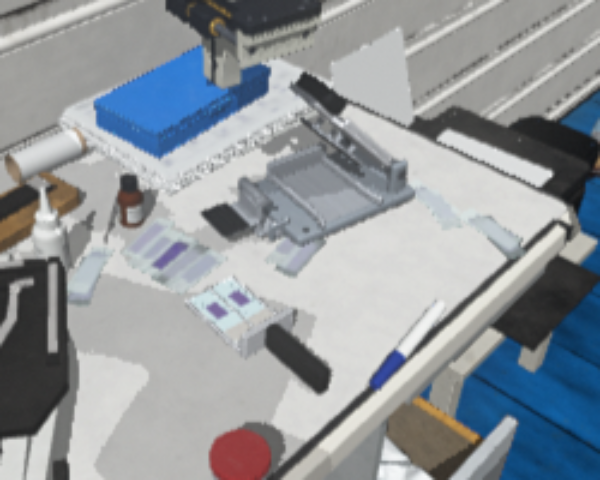

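```bash
python3 -m handwheel '[[1,-2,0,2,-10],[1,-5,0,2,-20],[0.6,-8,1,2,-30],[0.6,-10,2,2,-40],[0.6,-12,3,2,-50],[0.6,-14,4,2,-60],[0.6,-15,5,2,-70],[0.6,-15,6,2,-80]]'; python3 -m handwheel '[[0.6,0,0,0,-10],[0.6,0,0,0,-20],[0.6,0,0,0,-30],[0.6,0,0,0,-40],[0.6,0,0,0,-50],[0.6,0,0,0,-60],[0.6,0,0,0,-70],[0.6,0,0,0,-80]]'; python3 -m handwheel '[[0.6,0,0,0,-10],[0.6,0,0,0,-20],[0.6,-1,0,0,-30],[0.6,-2,0.5,0,-40],[0.6,-2.8,1,0,-50],[0.6,-2.8,1.9,0,-60],[0.6,-2.8,1.9,0,-70],[0.6,-2.8,1.9,0,-80]]';python3 -m handwheel '[[0.6,0,0,0,-10],[0.6,0,0,0,-20],[0.6,0,0,0,-25.2],[0.6,0,0,0,-25.2]]'
```

```text
time_s: 9.45
tcp_pos: [0.4555, 0.1048, 0.2252]
eef_rot: [-180.0, -0.1, -2.1]
contact_force: [0.6, -0.1, 0.3]
gripper_width: 0.0351
gripper_force: 0.0
time_s: 10.45
tcp_pos: [0.4561, 0.1045, 0.2249]
eef_rot: [-180.0, 0.0, -82.2]
contact_force: [0.0, 0.1, 0.1]
gripper_width: 0.0352
gripper_force: 0.0
time_s: 11.45
tcp_pos: [0.4281, 0.1236, 0.2249]
eef_rot: [180.0, 0.0, -162.1]
contact_force: [0.2, 0.2, 0.4]
gripper_width: 0.0352
gripper_force: 0.0
time_s: 11.95
tcp_pos: [0.4281, 0.1235, 0.2249]
eef_rot: [180.0, 0.0, 173.0]
contact_force: [0.1, -0.5, -0.4]
gripper_width: 0.0351
gripper_force: 0.0
```

```bash
cat > m.py <<'E'
from h import *
import sys
im,W=cloud('wrist'); save(im,sys.argv[1]); s=get_state(); print(s['tcp_pos'],s['eef_rot'],s['joints'].round(1))
x,y,z=[W[...,i] for i in range(3)]; dark=im.max(2)<75
b=(x>.5)&(x<.7)
for n,m in [('key',dark&(x>.55)&(x<.65)&(y>0)&(y<.075)&(z>.031)&(z<.044)),('handle',dark&(x>.37)&(x<.5)&(y>.08)&(y<.18)&(z>.024)&(z<.036)),('shoulder',~dark&(x>.45)&(x<.5)&(y>.08)&(y<.18)&(z>.024)&(z<.036)),('plate',(x>.48)&(x<.58)&(y>.07)&(y<.17)&(z>.0045)&(z<.012))]:
    if m.sum()>20:
        rc=cv2.minAreaRect(W[m][:,:2].astype(np.float32)); print(n,m.sum(),np.round(rc[0],4),np.round(rc[1],3),round(rc[2],1),W[m].mean(0).round(4))
E
python3 m.py w3.png
```

```text
[0.42810608 0.12352263 0.22481828] [1.79981430e+02 1.86773268e-02 1.73087381e+02] [  41.6   -1.7  -26.9    0.   -64.8 -138.5]
key 99 [0.6203 0.0445] [0.018 0.024] 75.4 [0.6224 0.0477 0.037 ]
handle 757 [0.4269 0.1253] [0.013 0.079] 82.8 [0.4246 0.1254 0.0297]
shoulder 357 [0.4618 0.1204] [0.061 0.023] 83.1 [0.4688 0.1195 0.0295]
plate 2574 [0.5225 0.1129] [0.062 0.082] 82.8 [0.5211 0.1131 0.007 ]
```

View pics/w3.png

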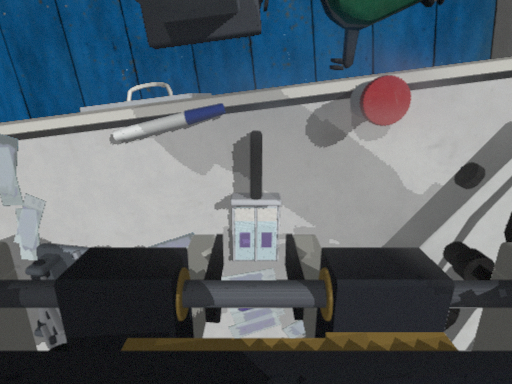

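```bash
python3 -m handwheel '[[0.6,-0.25,0.15,-6,0],[0.6,-0.25,0.15,-12,0],[0.6,-0.25,0.15,-17,0],[0.6,-0.25,0.15,-19.5,0],[0.6,-0.25,0.15,-21,0],[0.6,-0.25,0.15,-22,0],[0.6,-0.25,0.15,-22,0]]'; python3 -m handwheel '[[1,0,0,0,0],[1,0,0,0,0],[1,0,0,0,0],[1,0,0,0,0]]' 30
```

```text
time_s: 12.88
tcp_pos: [0.4255, 0.1249, 0.0043]
eef_rot: [-180.0, -0.0, 173.0]
contact_force: [0.3, -0.1, 0.4]
gripper_width: 0.035
gripper_force: 0.0
time_s: 13.38
tcp_pos: [0.426, 0.1253, 0.0051]
eef_rot: [180.0, 0.0, 173.0]
contact_force: [-1.3, -0.0, 7.3]
gripper_width: 0.0142
gripper_force: 30.0
```

```bash
python3 -m handwheel '[[1,0,0,1,0],[1,-1,0,4,0],[1,-3,-1,8,0],[1,-4,-5,9,0],[1,-4,-10,9,0],[1,-4,-15,9,-3],[1,-4,-17.8,9,-5],[1,-4,-17.8,9,-5]]'; python3 -m handwheel '[[1,0,0,0,0],[1,0,0,0,0]]'; python3 - <<'E'
from h import *
print(get_state()['joints'].round(1))
for cam in ['top','scene']:
    im,W=cloud(cam); save(im,cam+'4.png'); np.save(cam+'4.npy',W)
a=cv2.imread('pics/top4.png')[130:270,200:360]; b=cv2.imread('pics/scene4.png')[130:270,180:340]
cv2.imwrite('pics/b4.png',cv2.resize(np.hstack([a,b]),None,fx=2.5,fy=2.5))
E
```

```text
time_s: 14.38
tcp_pos: [0.385, -0.0545, 0.0949]
eef_rot: [180.0, -0.0, 167.8]
contact_force: [-0.6, 0.1, -1.0]
gripper_width: 0.0138
gripper_force: 30.0
time_s: 14.62
tcp_pos: [0.3857, -0.0524, 0.0947]
eef_rot: [180.0, 0.0, 168.0]
contact_force: [-0.0, 0.2, -0.7]
gripper_width: 0.0136
gripper_force: 30.0
[  21.8    1.   -43.9   -0.   -45.  -123.7]
```

View pics/b4.png

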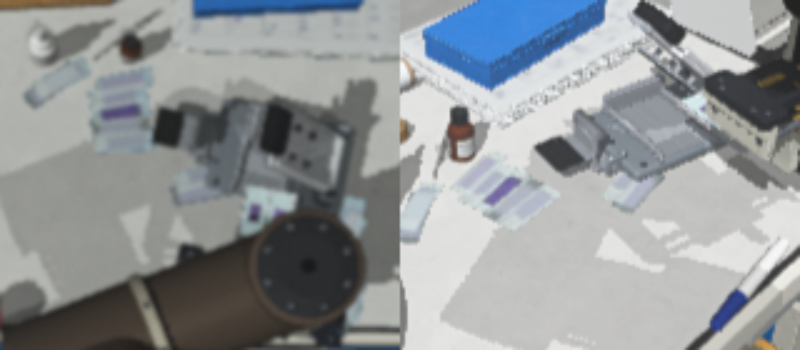

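```bash
python3 - <<'E'
from h import *
a=np.radians(-12.1);O=np.array([.5787,-.0918]);ux=np.array([np.cos(a),np.sin(a)]);uy=np.array([-ux[1],ux[0]])
for cam in ['top','scene']:
    W=np.load(cam+'4.npy'); d=W[...,:2]-O; px,py,z=d@ux,d@uy,W[...,2]
    m=(abs(py)<.05)&(px>-.15)&(px<-.055)&(z>.08)&(z<.115)
    if m.sum()>20:
        rc=cv2.minAreaRect(np.c_[px[m],py[m]].astype(np.float32)); print(cam,'tray',m.sum(),np.round(rc[0],4),np.round(rc[1],3),rc[2],'y',np.percentile(py[m],[1,99]).round(4),'xmax',px[m].max().round(4),np.median(z[m]))
    m=(px>-.035)&(px<.04)&(py>-.03)&(py<.04)&(z<.034)&(z>.015)
    for lo in np.arange(-.03,.04,.004):
        k=(px>-.05)&(px<-.0)&(py>=lo)&(py<lo+.004)&(z>.01)&(z<.06)
        if k.sum(): print(f'{lo:.3f}:{np.median(z[k]):.3f}',end=' ')
    k=(px>-.058)&(px<.058)&(py>.036)&(py<.08)&(z>.015)&(z<.025); print('\nbase x',np.percentile(px[k],[1,99]).round(4))
    for lo in np.arange(-.05,.05,.004):
        k=(abs(px+.05)<.007)&(py>=lo)&(py<lo+.004)&(z>.01)&(z<.06)
        if k.sum(): print(f'{lo:.3f}:{np.median(z[k]):.3f}',end=' ')
    m=cv2.inRange(np.zeros(1),0,0)
    im=cv2.imread(f'pics/{cam}4.png'); k=(im.max(2)<75)&(abs(px)<.04)&(py>.1)&(py<.17)&(z>.03)&(z<.044)
    if k.sum()>20: rc=cv2.minAreaRect(np.c_[px[k],py[k]].astype(np.float32)); print('key',rc)
E
```

```text
top tray 312 [-0.0927 -0.002 ] [0.067 0.062] 0.32820674777030945 y [-0.0311  0.0291] xmax -0.0592 0.09695766528957361
-0.030:0.021 -0.026:0.022 -0.022:0.021 -0.018:0.018 -0.014:0.018 -0.010:0.022 -0.006:0.022 -0.002:0.016 0.002:0.019 0.006:0.020 0.010:0.021 0.014:0.021 0.018:0.020 0.022:0.022 0.026:0.021 0.030:0.018 0.034:0.027 0.038:0.027 
base x [-0.057   0.0524]
-0.050:0.025 -0.046:0.021 -0.042:0.022 -0.038:0.029 -0.034:0.018 -0.030:0.021 -0.026:0.021 -0.022:0.024 -0.014:0.017 -0.010:0.023 -0.006:0.022 -0.002:0.019 0.002:0.024 0.006:0.021 0.010:0.024 0.018:0.022 0.022:0.021 0.026:0.019 0.030:0.022 0.034:0.025 0.038:0.026 0.042:0.023 0.046:0.020 key ((-0.0008303243666887283, 0.13410688936710358), (0.04434163495898247, 0.031877897679805756), 0.9660856127738953)
scene tray 146 [-0.1017  0.0285] [0.029 0.092] 73.4380111694336 y [0.0047 0.0331] xmax -0.059 0.0947925265279555
-0.030:0.020 -0.026:0.020 -0.022:0.019 -0.018:0.019 -0.014:0.019 -0.010:0.020 -0.006:0.019 -0.002:0.020 0.002:0.019 0.006:0.019 0.010:0.019 0.014:0.019 0.018:0.020 0.022:0.020 0.026:0.020 0.030:0.020 0.034:0.027 0.038:0.027 
base x [-0.0573  0.0521]
-0.038:0.018 -0.034:0.021 -0.030:0.019 -0.026:0.019 -0.022:0.019 -0.018:0.020 -0.014:0.020 -0.010:0.019 -0.006:0.019 -0.002:0.019 0.002:0.019 0.006:0.019 0.010:0.019 0.014:0.018 0.018:0.020 0.022:0.019 0.026:0.020 0.030:0.018 0.034:0.018 0.038:0.028 0.042:0.026 0.046:0.019 key ((-0.0015166625380516052, 0.13740195333957672), (0.029898589476943016, 0.04536468908190727), 87.3916244506836)
```

```bash
python3 -m handwheel '[[1,0.03,0.15,-3,0],[1,0.03,0.15,-5.5,0],[1,0.03,0.15,-6.5,0],[1,0.03,0.15,-6.7,0],[1,0.03,0.15,-6.7,0],[1,0.03,0.15,-6.7,0]]'; python3 -m handwheel '[[1,0.98,-0.21,0,0],[1,1.96,-0.42,0,0],[1,2.93,-0.63,0,0],[1,3.91,-0.84,0,0],[1,3.91,-0.84,0,0]]'
```

```text
time_s: 15.48
tcp_pos: [0.3865, -0.0512, 0.0282]
eef_rot: [180.0, 0.1, 168.0]
contact_force: [0.1, -0.2, -1.0]
gripper_width: 0.0139
gripper_force: 30.0
time_s: 16.1
tcp_pos: [0.4258, -0.06, 0.0274]
eef_rot: [-180.0, 0.0, 167.9]
contact_force: [0.5, 0.3, -0.5]
gripper_width: 0.0136
gripper_force: 30.0
```

```bash
python3 -m handwheel '[[1,0.98,-0.21,0,0],[1,1.96,-0.42,0,0],[1,2.93,-0.63,0,0],[1,3.91,-0.84,-0.1,0],[1,4.9,-1.05,-0.15,0],[1,5.4,-1.15,-0.15,0],[1,5.4,-1.15,-0.15,0]]'
```

```text
time_s: 16.98
tcp_pos: [0.4792, -0.0715, 0.0259]
eef_rot: [-180.0, -0.0, 168.0]
contact_force: [0.3, -0.9, -0.3]
gripper_width: 0.0142
gripper_force: 30.0
```

```bash
python3 -m handwheel '[[1,0.2,-0.04,-0.05,0],[1,0.4,-0.08,-0.1,0],[1,0.6,-0.13,-0.1,0],[1,0.8,-0.17,-0.1,0],[1,0.8,-0.17,-0.1,0]]'
```

```text
time_s: 17.6
tcp_pos: [0.4852, -0.0728, 0.0251]
eef_rot: [-180.0, -0.2, 167.9]
contact_force: [-8.6, 6.6, 9.7]
gripper_width: 0.0135
gripper_force: 30.0
```

```bash
python3 -m handwheel '[[1,0.1,0.03,0.05,0],[1,0.2,0.05,0.08,0],[1,0.3,0.05,0.08,0],[1,0.3,0.05,0.08,0]]'
```

```text
time_s: 18.1
tcp_pos: [0.4853, -0.0728, 0.0251]
eef_rot: [-179.9, -0.4, 167.9]
contact_force: [-14.9, 6.1, 10.5]
gripper_width: 0.0137
gripper_force: 30.0
```

```bash
python3 -m handwheel '[[0.65,0,0,0,0],[0.65,0,0,0,0],[0.65,0,0,0,0],[0.65,0,0,0,0],[0.65,0,0,0,0]]'; python3 -m handwheel '[[0.65,0,0,2,0],[0.65,-0.3,0,5,0],[0.65,-1,0,11,0],[0.65,-2,0.4,17,0],[0.65,-2,0.4,20,0],[0.65,-2,0.4,20,0]]';python3 - <<'E'
from h import *
a=np.radians(-12.1);O=np.array([.5787,-.0918]);ux=np.array([np.cos(a),np.sin(a)]);uy=np.array([-ux[1],ux[0]])
for cam in ['top','wrist','scene']:
    im,W=cloud(cam); save(im,cam+'5.png'); d=W[...,:2]-O; px,py,z=d@ux,d@uy,W[...,2]; dk=im.max(2)<75
    for n,m in [('handle',dk&(abs(py)<.03)&(px>-.15)&(px<-.03)&(z>.043)&(z<.057)),('shoulder',~dk&(abs(py)<.05)&(px>-.08)&(px<-.03)&(z>.04)&(z<.057)),('plate',~dk&(abs(py)<.033)&(px>-.05)&(px<.06)&(z>.023)&(z<.034))]:
        if m.sum()>15:
            rc=cv2.minAreaRect(np.c_[px[m],py[m]].astype(np.float32)); print(cam,n,m.sum(),np.round(rc[0],4),np.round(rc[1],3),round(rc[2],1),'x',np.percentile(px[m],[1,99]).round(4),np.median(z[m]).round(4))
E
```

```text
time_s: 18.73
tcp_pos: [0.4901, -0.0726, 0.0259]
eef_rot: [180.0, 0.0, 168.0]
contact_force: [0.3, -0.5, -1.0]
gripper_width: 0.0307
gripper_force: 0.0
time_s: 19.48
tcp_pos: [0.4713, -0.0683, 0.2287]
eef_rot: [179.9, 0.3, 168.0]
contact_force: [-0.8, 0.3, -1.0]
gripper_width: 0.0306
gripper_force: 0.0
top handle 28 [-1.214e-01 -1.000e-04] [0.012 0.025] 83.7 x [-0.1337 -0.1106] 0.05
wrist handle 765 [-0.0941 -0.0012] [0.013 0.079] 89.6 x [-0.1331 -0.0562] 0.0499
wrist shoulder 419 [-0.064  -0.0018] [0.032 0.062] 0.4 x [-0.075  -0.0483] 0.0496
wrist plate 1466 [ 0.0037 -0.0011] [0.083 0.062] 0.5 x [-0.0369  0.0418] 0.027
scene handle 113 [-0.096   0.0029] [0.013 0.078] 89.7 x [-0.134  -0.0604] 0.048
scene shoulder 80 [-0.0539  0.0023] [0.052 0.037] 56.5 x [-0.0756 -0.0477] 0.0481
scene plate 402 [-0.0011 -0.    ] [0.066 0.098] 89.9 x [-0.0424  0.0452] 0.0261
```

```bash
python3 -m handwheel '[[1,0,0,1,10],[1,2,-0.5,1,20],[1,4,-1,1,30],[1,6,-1.5,1,40],[1,8,-2,1,50],[1,10,-2.5,1,60],[1,10.7,-2.7,1,70],[1,10.7,-2.7,1,80]]' 30; python3 -m handwheel '[[1,0,0,0,10],[1,0,0,-2,10],[1,0,0,-4.5,10],[1,0,0,-4.5,10]]'
```

```text
time_s: 20.62
tcp_pos: [0.5768, -0.0958, 0.2334]
eef_rot: [179.8, -0.1, -111.7]
contact_force: [-0.9, -0.4, -0.0]
gripper_width: 0.0005
gripper_force: 0.0
time_s: 21.12
tcp_pos: [0.5751, -0.0957, 0.1875]
eef_rot: [179.6, -0.1, -102.1]
contact_force: [-0.1, -0.2, 0.4]
gripper_width: 0.0004
gripper_force: 0.0
```

```bash
python3 -m handwheel '[[1,0,0,-2.0,0],[1,0.02,0.1,-2.8,0],[1,0.13,0.65,-3.15,0],[1,0.27,1.24,-3.5,0],[1,0.39,1.8,-3.95,0],[1,0.5,2.35,-4.4,0],[1,0.61,2.85,-4.9,0],[1,0.72,3.35,-5.4,0]]'
```

```text
time_s: 22.12
tcp_pos: [0.5843, -0.0618, 0.1366]
eef_rot: [-180.0, -0.0, -102.0]
contact_force: [-0.9, -2.4, 0.5]
gripper_width: 0.0008
gripper_force: 1.0
```

```bash
python3 -m handwheel '[[1,0.1,0.45,-0.6,0],[1,0.19,0.89,-1.15,0],[1,0.27,1.28,-1.8,0],[1,0.35,1.67,-2.4,0],[1,0.42,2,-3.05,0],[1,0.5,2.33,-3.7,0],[1,0.5,2.33,-3.7,0]]'
```

```text
time_s: 23.0
tcp_pos: [0.5892, -0.0385, 0.0994]
eef_rot: [180.0, -0.0, -102.0]
contact_force: [-1.5, -3.3, 2.6]
gripper_width: 0.0005
gripper_force: 1.4
```

```bash
python3 -m handwheel '[[1,0.06,0.26,-0.7,0],[1,0.11,0.53,-1.4,0],[1,0.16,0.73,-2.1,0],[1,0.2,0.9,-2.8,0],[1,0.2,0.93,-3.2,0],[1,0.2,0.93,-3.4,0],[1,0.2,0.93,-3.4,0]]'
```

```text
time_s: 23.88
tcp_pos: [0.5915, -0.0292, 0.066]
eef_rot: [-180.0, 0.0, -102.0]
contact_force: [-2.2, -1.6, 8.5]
gripper_width: 0.0004
gripper_force: 4.1
```

```bash
python3 -m handwheel '[[1,0,0,-0.2,0],[1,0,0,-0.35,0],[1,0,0,-0.45,0],[1,0,0,-0.45,0]]'
```

```text
time_s: 24.38
tcp_pos: [0.5917, -0.029, 0.0639]
eef_rot: [-179.9, 0.0, -102.0]
contact_force: [-8.6, 1.7, 26.3]
gripper_width: 0.0005
gripper_force: 13.1
```

Hard stop reached. Release slowly, staying above it in case it has not latched.

```bash
python3 -m handwheel '[[1,0,0,0.3,0],[1,0,0,0.7,0],[1,0,0,1.0,0],[1,0,0,1.3,0],[1,0,0,1.3,0]]'
```

```text
time_s: 25.0
tcp_pos: [0.5913, -0.0292, 0.0742]
eef_rot: [180.0, 0.0, -102.0]
contact_force: [0.7, 1.1, 0.3]
gripper_width: 0.0004
gripper_force: 0.0
```

No force at z 0.074, so it has latched. I'll move away and look.

```bash
python3 -m handwheel '[[1,0,0,5,0],[1,0,0,11,0],[1,-2,2,17,0],[1,-8,4,20,0],[1,-13,6,20,0],[1,-13,6,20,0]]';python3 - <<'E'
from h import *
a=np.radians(-12.1);O=np.array([.5787,-.0918]);ux=np.array([np.cos(a),np.sin(a)]);uy=np.array([-ux[1],ux[0]])
ims=[]
for cam in ['scene','wrist']:
    im,W=cloud(cam); ims.append(im); d=W[...,:2]-O; px,py,z=d@ux,d@uy,W[...,2]; dk=im.max(2)<75
    for n,m in [('handle',dk&(abs(py)<.03)&(px>-.15)&(px<-.03)&(z>.043)&(z<.057)),('paddle',dk&(abs(px)<.035)&(py>.03)&(py<.083)&(z>.06)&(z<.09)),('key',dk&(abs(px)<.035)&(py>.11)&(py<.16)&(z>.02)&(z<.05))]:
        if m.sum()>15:
            rc=cv2.minAreaRect(np.c_[px[m],py[m]].astype(np.float32)); print(cam,n,m.sum(),np.round(rc[0],4),np.round(rc[1],3),'x',np.percentile(px[m],[1,99]).round(4),'z',np.median(z[m]).round(4))
save(np.hstack([cv2.resize(ims[0][100:340,130:370],(400,400)),cv2.resize(ims[1],(400,300))[np.clip(np.arange(400),0,299)]]),'end.png')
E
```

```text
time_s: 25.75
tcp_pos: [0.4585, 0.0314, 0.2757]
eef_rot: [-179.9, 0.2, -101.9]
contact_force: [1.0, 0.4, 0.9]
gripper_width: 0.0004
gripper_force: 0.0
scene handle 114 [-0.0968  0.0023] [0.076 0.015] x [-0.1342 -0.0592] z 0.0481
scene paddle 156 [-0.0051  0.0679] [0.029 0.051] x [-0.0303  0.0198] z 0.0668
scene key 130 [-0.0021  0.1375] [0.03  0.047] x [-0.0246  0.0209] z 0.0364
wrist handle 461 [-0.0825 -0.0013] [0.055 0.013] x [-0.1043 -0.0563] z 0.05
wrist paddle 1316 [-0.0006  0.0619] [0.055 0.033] x [-0.0273  0.0249] z 0.068
wrist key 815 [0.0006 0.1341] [0.034 0.046] x [-0.022   0.0228] z 0.0374
```

View pics/end.png

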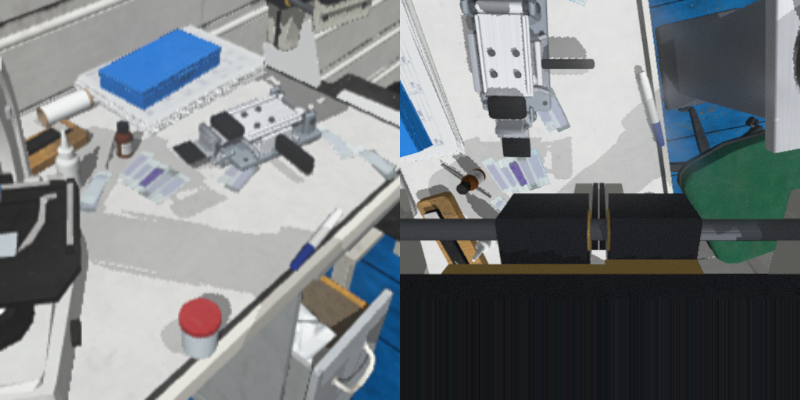

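The platen is latched: paddle top at z 68 mm, at pixel (228,125) in the left picture. The tray handle sticks out at the front (295,155), and the key is back at rest at z 37 mm. The bottles and the pot stand where they were.

```bash
python3 -c "
from plant import r; print(r.close_job())"
```

```text
the job is handed in; nothing more can be done
None
```

The job is handed in at about 26 s: the tray is home against the back stop, the platen is latched down over it, and the bottles and specimen pot are undisturbed.

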